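# Chuck the blue-banded canister in the bench fixture

### The job

Take the white canister with the blue band and blue lid knob out of the blue tray and stand it upright on the bench chuck, in the middle of the open jaws, without dropping it. Let go, then swing the chuck's black crank grip clockwise (seen from above) until all three jaws hold the canister snugly, without forcing it, and let go of the crank. Leave the other two canisters standing where they are in the tray.

Things in the scene. Friction and masses are not known exactly. Their poses are not given: they have to be found in the camera images.
- can_blue: The canister to be chucked: white ceramic cylinder, 60 mm diameter, 100 mm tall, 0.2 to 0.45 kg, with a blue band 30 to 52 mm above its foot and a blue lid knob (18 mm diameter, 12 mm high) on top; all one rigid piece. Origin: centre of its underside, z up its axis. It starts upright in one of the three places of the tray.
- can_plain: Bystander canister, same shape and size, all white. Origin: centre of its underside.
- can_copper: Bystander canister, same shape and size, copper band and copper knob. Origin: centre of its underside.
- tray: Low blue tray fixed to the table, 140 x 370 mm (x, y of its frame), walls 25 mm high, floor 5 mm thick; the three canisters stand in it in a row along its y, 120 mm apart. Origin: centre of its underside.
- chuck_seat (a point): Centre of the chuck's flat top, where the canister stands, 45 mm above the table; z is the chuck's axis, pointing up. The chuck is a round grey and steel fixture fixed to the table: foot 190 mm diameter, top 144 mm diameter. Fully open the jaw faces lie 42 mm from this axis; they rise to 29 mm above this seat.
- sleeve (a joint): Turn of the knurled steel sleeve (160 mm diameter) with its crank, rad: 0 jaws fully open, grows clockwise from above, stop at 1.6; starts at 0 to 0.4. Jaw faces lie 42 mm minus 10 mm per rad from the axis: they meet the canister at about 1.2. Stiff (3 N at the grip), stays where left. Once the jaws bear, resistance climbs quickly: 5 to 15 N more at the grip is snug, over 30 N is forcing.
- crank_grip (a point): On the axis of the upright black crank grip, at the height to hold it: 133 mm above the table, 22 mm below the grip's red-dotted top. The grip is a cylinder, 26 mm diameter, 75 to 155 mm above the table, 110 mm from the chuck axis; it goes round with the sleeve. The point's x points outward from the chuck axis, z up.
- jaw_a: One of the chuck's three identical steel jaws with a smooth white nylon pad, 24 mm wide, 28 mm high, top 74 mm above the table. Body origin: on the table plane below the pad's inner face; its +x points radially outward. All three move together, 10 mm inward per rad of the sleeve.
- jaw_b: One of the chuck's three identical steel jaws with a smooth white nylon pad, 24 mm wide, 28 mm high, top 74 mm above the table. Body origin: on the table plane below the pad's inner face; its +x points radially outward. All three move together, 10 mm inward per rad of the sleeve.
- jaw_c: One of the chuck's three identical steel jaws with a smooth white nylon pad, 24 mm wide, 28 mm high, top 74 mm above the table. Body origin: on the table plane below the pad's inner face; its +x points radially outward. All three move together, 10 mm inward per rad of the sleeve.
Mind the look-alikes: they are no part of the job. What is shaped like the can_blue but purple or red is not meant.

How it is judged:
On the way, in this order (a step that is already met when the one before it is completed fails the run):
1. The blue-banded canister stands released on the chuck seat within 14 mm of its axis, jaws still open (sleeve below 0.8 rad) (horizontal distance between can_blue and chuck_seat below 0.014 m and z of can_blue in the frame of chuck_seat between -0.004 and 0.005 m and angle between can_blue's own z axis and vertical below 0.06 rad and contact force between the fingers and can_blue below 0.2 N and value of joint sleeve below 0.8 rad), for 0.2 s.
2. All three jaws press on the canister with more than 2 N each (horizontal distance between can_blue and chuck_seat below 0.006 m and z of can_blue in the frame of chuck_seat between -0.004 and 0.005 m and angle between can_blue's own z axis and vertical below 0.06 rad and contact force between each of jaw_a, jaw_b, jaw_c and can_blue above 2 N), for 0.2 s.
At the end, for the whole second after the job is handed in: Blue-banded canister at rest on the chuck seat: upright within 0.06 rad, foot within 5 mm of the seat, within 4 mm of the chuck axis, all three jaws pressing with over 2 N; sleeve at rest; the other two canisters upright (0.1 rad), moved under 30 mm (horizontal distance between can_blue and chuck_seat below 0.004 m and z of can_blue in the frame of chuck_seat between -0.004 and 0.005 m and angle between can_blue's own z axis and vertical below 0.06 rad and contact force between each of jaw_a, jaw_b, jaw_c and can_blue above 2 N and distance of each of can_plain, can_copper from where it was at the start of the episode below 0.03 m and angle between each of can_plain, can_copper's own z axis and vertical below 0.1 rad and linear speed of can_blue below 0.02 m/s and velocity of joint sleeve between -0.05 and 0.05 rad/s); the robot touches nothing.
It fails at once if A jaw squeezes the canister with more than 120 N (forced; about 35 N at the crank grip) (contact force between any of jaw_a, jaw_b, jaw_c and can_blue above 120 N).
It fails at once if The blue-banded canister falls or is thrown (faster than 0.5 m/s while no finger touches it) (linear speed of can_blue above 0.5 m/s and contact force between the fingers and can_blue below 0.1 N).
It fails at once if Another canister is knocked over (tilted more than 0.5 rad) (angle between any of can_plain, can_copper's own z axis and vertical above 0.5 rad).
It also fails if it takes over 58 s, if anything falls off the work surface, if the arm or the gripper's body presses on something with over 40 N, if the wrist force passes 120 N, or if a joint passes its speed limit or range.

### The arm

A 6-joint arm with a two-finger parallel gripper is mounted at the origin on the work surface. World frame = base frame: x ahead of the robot, y to its left, z up, the work surface at z = 0. Lengths are in m, angles in rad, forces in N, time in s.
With the tool pointing down it reaches from about 0.35 to 0.85 m from the base axis. Payload 8.1 kg.
Tool frame: the origin (TCP) lies on the mounting face of the last link; the fingertips stand 186 mm ahead of it and the grasp point (between the pads) lies 167 mm ahead of it; z points along the fingers, y is the line along which they close (so a half turn about z gives the same grasp; the last joint's range is limited). The gripper opens to 93 mm and grips with 3 to 60 N. Pads are 15 mm wide; open, the fingers measure 128 mm over their backs; the gripper's body (75 mm by 188 mm) begins 65 mm behind the grasp point.
Start: joints at [-1.328, 0.13, 1.488, -0, 1.523, -0.085], TCP at [0.193, -0.568, 0.405] pointing down, gripper open.
Joint ranges: [-2.96, 2.96], [-0.89, 2.26], [0.02, 2.5], [-1.34, 4.48], [0, 2.73], [-2.66, 2.66]. Speed limits (rad/s): [2.39, 2.39, 2.79, 3.14, 3.14, 3.14].

### API

Orientations are given as a rotation vector (axis times angle).
In Python, from plant import * gives the robot as it stands. The module is installed in compiled form; this text tells all that it offers.
- The arm moves only by the tool arm_command, never from a script. Its argument "increments" is a list of rows, each a list of 6 numbers: the shift along the tool's x, y, z in units of 0.2 m (1.0 is 0.2 m), then the turn, a rotation vector about the tool's x, y, z in units of pi rad (1.0 is pi rad). A call has exactly 5 rows; each row is the pose to reach, as a shift and turn from the pose commanded when the call began, along the tool's axes at that moment, turning the shorter way round; what a row does not reach only later rows make up. A row lasts 1/8 s, in which the tool goes at most 62.5 mm and 10.7 degrees, less where a joint would pass 70% of its speed; a pose out of reach is approached as far as the arm can. A call with a number of a shift or a turn outside -1 to 1 is refused whole. A call with a gripper value outside its range is refused whole. "fingers" is the closure, from -1 (fully open) to 1 (shut), set as the call begins (left out, the last holds). The fingers move at their own pace and stop on an object; "force" is the grip in N (left out, the last holds). Time passes only in rows, so rows that repeat a pose let the fingers close, or fill a call up. It gives the time, the measured TCP pose, the force, the opening and the grip force at its end, in the units of the state.
- read_state(): the state, without advancing time (a new reading comes with each control period).
- read_camera(name): name is "scene" or "top" or "wrist"; returns a dict with "image" (420x560x3 uint8, red, green, blue), "fx", "fy", "cx", "cy" (pixels), "T" (4x4, takes a point from camera to world coordinates). Camera axes: x right, y down, z forward; pixel columns grow to the right and rows downward; lengths in m; the calibration is good to about 2 mm. A picture is of the moment at which its call begins. There is no depth.
- close_job(): hands the job in; it is judged then, once.
The state is a dict: "t": time; "q": joint angles; "dq": joint speeds; "joint_torque": joint torques, N m; "tool_pos": TCP position; "orientation": TCP orientation; "force": force on the tool from outside, world axes, zero at the start; "wrist_torque": the same for the moment, N m; "opening": finger opening in m; "gripper_force": force on a finger pad.
Only numpy, scipy, OpenCV 4.12 (cv2) and the standard library are available. Lean on these libraries where they do the work, as an engineer would, in place of code of your own. Each camera call takes 0.05 s, during which the arm holds its last target. There are 200 camera calls.

## Working session

There is one attempt and no reset: what is moved stays moved. The work goes in short steps, Python scripts to look and compute and a tool call to move; the robot and the scene stay as the last step left them, time stands still between calls to the robot, and variables do not carry over. Pictures are saved under pics/ and viewed, at most 10 in all, crops included, and the job is handed in when it is done.

Besides the shell and the picture viewer there is one more tool, called after ">>>" by a JSON object that holds its "name" and its "arguments", one argument or row to a line. arm_command: Moves the arm, as the interface text tells. Shifts and turns lie within -1 to 1; 1 stands for 0.2 m of shift or pi rad of turn. Its arguments: {"type":"object","properties":{"increments":{"type":"array","items":{"type":"array","items":{"type":"number","minimum":-1,"maximum":1}}},"fingers":{"type":"number"},"force":{"type":"number"}},"required":["increments"]}

```bash
mkdir -p pics
cat > h.py <<'E'
from plant import *
import numpy as np, cv2
from scipy.spatial.transform import Rotation as R
def ray(c,u,v):
    d=c["T"][:3,:3]@np.array([(u-c["cx"])/c["fx"],(v-c["cy"])/c["fy"],1.]); return c["T"][:3,3],d/np.linalg.norm(d)
def onz(c,u,v,z):
    o,d=ray(c,u,v); return o+d*(z-o[2])/d[2]
def tri(rays):
    A=sum(np.eye(3)-np.outer(d,d) for o,d in rays); b=sum((np.eye(3)-np.outer(d,d))@o for o,d in rays)
    p=np.linalg.solve(A,b); return p,[float(np.linalg.norm(np.cross(p-o,d))) for o,d in rays]
def proj(c,p):
    q=np.linalg.inv(c["T"])@np.r_[p,1]; return c["fx"]*q[0]/q[2]+c["cx"],c["fy"]*q[1]/q[2]+c["cy"]
def save(c,n): cv2.imwrite(n,cv2.cvtColor(c["image"],cv2.COLOR_RGB2BGR))
def blobs(c,lo,hi,amin=20):
    h=cv2.cvtColor(c["image"],cv2.COLOR_RGB2HSV); m=cv2.inRange(h,np.array(lo),np.array(hi))
    n,l,s,ce=cv2.connectedComponentsWithStats(m)
    return [(np.round(ce[i],1).tolist(),s[i].tolist()) for i in range(1,n) if s[i,4]>=amin]
def delta(p,rv=None):
    "increment (in command units) from current pose to world target p (TCP)"
    s=read_state(); R0=R.from_rotvec(s["orientation"]); d=R0.inv().apply(np.array(p)-s["tool_pos"])/0.2
    t=(R0.inv()*R.from_rotvec(rv)).as_rotvec()/np.pi if rv is not None else np.zeros(3)
    return np.round(np.r_[d,t],4)
E
python3 - <<'E'
from h import *
s=read_state(); print(s); print(np.round(R.from_rotvec(s["orientation"]).as_matrix(),3))
ims=[]
for n in ["scene","top","wrist"]:
    c=read_camera(n); save(c,f"pics/{n}0.png"); print(n,c["fx"],c["T"].round(3).tolist())
E
```

```text
{'t': 0.0, 'q': array([-1.32843210e+00,  1.31185496e-01,  1.48925343e+00, -1.05090942e-06,
        1.52303702e+00, -8.54082199e-02]), 'dq': array([-1.32366850e-03,  2.28083318e-03, -3.06052423e-04, -1.47795236e-03,
       -5.56835667e-05,  9.04368140e-04]), 'joint_torque': array([-2.37042230e-03, -5.59843147e+01, -4.91757631e+01,  7.67932297e-02,
        3.52644303e-02, -9.99337112e-05]), 'tool_pos': array([ 0.19312236, -0.56782968,  0.40368681]), 'orientation': array([-3.09764518e+00, -5.12255852e-01,  2.33424742e-04]), 'force': array([0.39737266, 0.24354762, 0.46265664]), 'wrist_torque': array([ 0.01796251, -0.02110641,  0.00313756]), 'gripper_force': 0.0, 'opening': 0.093109385605199}
[[ 0.947  0.322 -0.   ]
 [ 0.322 -0.947  0.002]
 [ 0.    -0.002 -1.   ]]
scene 379.72520764135965 [[0.592, 0.635, -0.496, 0.934], [0.806, -0.463, 0.368, -0.422], [0.004, -0.618, -0.786, 0.745], [0.0, 0.0, 0.0, 1.0]]
top 432.63024282300563 [[-0.019, -0.991, 0.136, 0.366], [-1.0, 0.017, -0.019, -0.101], [0.017, -0.136, -0.991, 1.176], [0.0, 0.0, 0.0, 1.0]]
wrist 294.717770741592 [[0.323, -0.908, -0.265, 0.265], [-0.946, -0.31, -0.089, -0.543], [-0.002, 0.28, -0.96, 0.384], [0.0, 0.0, 0.0, 1.0]]
```

View pics/scene0.png

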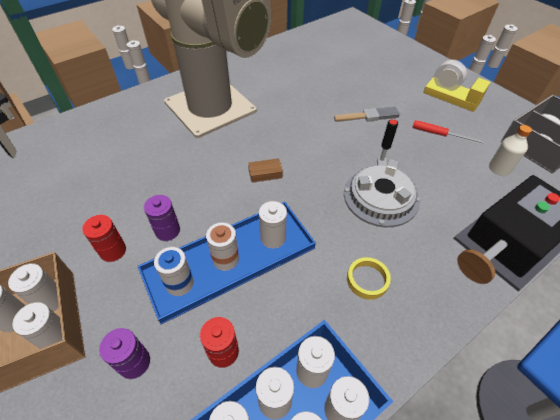

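View pics/top0.png

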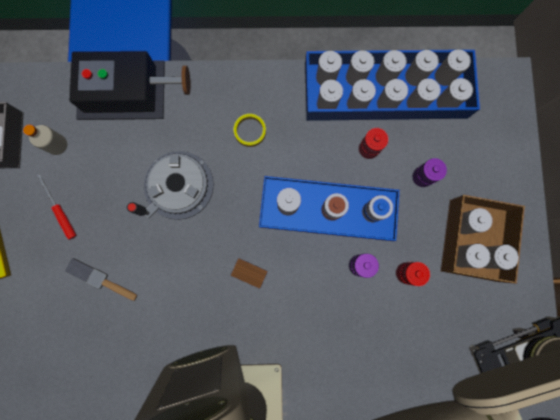

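Run:
```python
from h import *
S=read_camera("scene");T=read_camera("top")
for n,c in (("scene",S),("top",T)):
    print(n,"darkblue",blobs(c,(100,150,40),(125,255,255),15)); print(" red",blobs(c,(0,170,90),(5,255,255),8)); print(" red2",blobs(c,(172,150,90),(180,255,255),8))
a=cv2.resize(S["image"][225:320,130:300],None,fx=3,fy=3,interpolation=cv2.INTER_CUBIC)
b=cv2.resize(T["image"][165:235,100:220],None,fx=3,fy=3,interpolation=cv2.INTER_CUBIC)
d=cv2.resize(S["image"][110:225,335:430],None,fx=2.5,fy=2.5,interpolation=cv2.INTER_CUBIC)
W=np.zeros((580,800,3),np.uint8); W[:285,:510]=a; W[:d.shape[0],520:520+d.shape[1]]=d; W[300:510,:360]=b
e=cv2.resize(T["image"][170:245,340:410],None,fx=3,fy=3,interpolation=cv2.INTER_CUBIC); W[300:525,400:610]=e
cv2.imwrite("pics/crop1.png",W[...,::-1])
```

```text
scene darkblue [([46.7, 6.3], [11, 0, 87, 19, 818]), ([288.6, 13.6], [288, 0, 3, 29, 60]), ([329.3, 7.2], [304, 0, 64, 23, 838]), ([390.0, 12.1], [379, 0, 23, 29, 465]), ([552.2, 2.3], [540, 0, 20, 8, 91]), ([412.5, 26.7], [408, 16, 11, 22, 133]), ([153.1, 65.1], [142, 48, 26, 31, 323]), ([467.5, 60.0], [460, 53, 15, 15, 90]), ([123.9, 73.7], [111, 57, 28, 33, 453]), ([490.0, 71.2], [481, 57, 24, 24, 180]), ([50.6, 94.3], [46, 86, 10, 18, 23]), ([224.3, 266.1], [139, 202, 176, 122, 6391]), ([169.0, 259.1], [159, 250, 21, 19, 298]), ([310.9, 376.3], [192, 320, 200, 100, 3763]), ([545.0, 364.5], [518, 321, 42, 86, 1902])]
 red [([392.7, 121.8], [389, 120, 8, 5, 29]), ([430.2, 127.9], [413, 121, 35, 15, 229]), ([552.4, 198.0], [547, 193, 12, 11, 99]), ([102.6, 237.3], [83, 215, 42, 46, 1085]), ([219.1, 341.0], [201, 318, 37, 49, 1230])]
 red2 []
top darkblue [([120.9, 26.8], [68, 0, 104, 62, 5559]), ([383.9, 92.3], [306, 50, 174, 68, 2854]), ([345.9, 52.2], [337, 51, 18, 5, 57]), ([378.1, 52.1], [370, 51, 18, 5, 50]), ([409.8, 52.1], [402, 51, 17, 6, 46]), ([442.2, 52.6], [433, 50, 19, 10, 82]), ([433.8, 72.1], [428, 62, 13, 17, 54]), ([442.8, 87.9], [441, 85, 6, 8, 29]), ([327.3, 209.3], [259, 176, 140, 65, 5180]), ([380.9, 206.7], [374, 199, 15, 16, 190])]
 red [([86.1, 73.3], [82, 70, 9, 8, 50]), ([376.3, 138.7], [366, 129, 22, 21, 347]), ([63.2, 221.5], [52, 205, 23, 34, 297]), ([131.1, 206.9], [128, 204, 7, 7, 39]), ([417.2, 273.7], [406, 263, 24, 23, 428])]
 red2 [([373.3, 148.0], [366, 143, 16, 8, 23])]
```

View pics/crop1.png

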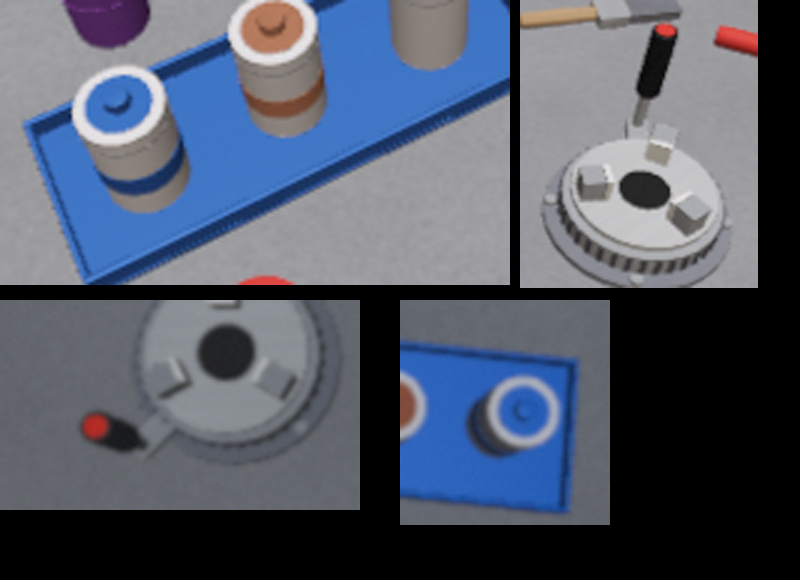

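Candidates by pixel in the scene view are purple (163,218) and (125,353), red (104,238) and (219,342), copper-banded (222,246), plain (273,225), and white with a blue band and blue knob at scene (169,259) / top (381,207). The last one fits the description, and the crop confirms it. The chuck's dark centre is near scene (385,186) / top (176,182). The red-dotted grip is at scene (393,122) / top (131,207).

Run:
```python
from h import *
S=read_camera("scene");T=read_camera("top")
def dark(c,x0,y0,x1,y1):
    m=(c["image"][y0:y1,x0:x1].max(2)<70).astype(np.uint8)
    n,l,s,ce=cv2.connectedComponentsWithStats(m); i=1+np.argmax(s[1:,4]); print("dark",ce[i]+[x0,y0],s[i]); return ce[i]+[x0,y0]
ds=dark(S,370,172,400,200); dt=dark(T,162,168,190,198)
print("lid",tri([ray(S,169,259.1),ray(T,380.9,206.7)]))
print("seat",tri([ray(S,*ds),ray(T,*dt)]), onz(T,*dt,.045),onz(S,*ds,.045))
print("dot",tri([ray(S,392.7,121.8),ray(T,131.1,206.9)]))
def oc(c,lo,hi,x0,x1,y0,y1):
    return [b for b in blobs(c,lo,hi,30) if x0<b[0][0]<x1 and y0<b[0][1]<y1]
print(oc(S,(3,60,60),(20,255,255),200,250,220,260),oc(T,(3,60,60),(20,255,255),320,350,190,220))
# tray axis from top mask
h=cv2.cvtColor(T["image"],cv2.COLOR_RGB2HSV); m=cv2.inRange(h,np.array((100,150,40)),np.array((125,255,255))); m[:170]=0;m[245:]=0;m[:,:250]=0;m[:,410:]=0
box=cv2.boxPoints(cv2.minAreaRect(cv2.findNonZero(m))); P=np.array([onz(T,*p,.02)for p in box]); print(P.round(3))
```

```text
dark [384.42727273 185.52727273] [  5   7  20  14 220]
dark [175. 182.] [  4   6  19  17 245]
lid (array([ 0.50194164, -0.36514412,  0.10108953]), [0.00048542954735839955, 0.0004854295473584181])
seat (array([0.58527709, 0.16573755, 0.04155596]), [0.0008691830924677279, 0.0008691830924677056]) [0.58401798 0.16424443 0.045     ] [0.58740516 0.16369669 0.045     ]
dot (array([0.50551611, 0.24276965, 0.15112695]), [0.0005880229235373085, 0.0005880229235373077])
[([220.3, 233.6], [210, 225, 21, 18, 283]), ([225.4, 258.6], [211, 248, 27, 17, 163])] [([336.4, 204.5], [329, 197, 16, 16, 212])]
[[ 0.463 -0.055  0.02 ]
 [ 0.602 -0.07   0.02 ]
 [ 0.558 -0.441  0.02 ]
 [ 0.42  -0.42   0.02 ]]
```

>>> {"name": "arm_command", "arguments": {
  "increments": [
    [0.2, -0.05, 0.03, 0, 0, 0],
    [0.4, -0.1, 0.06, 0, 0, 0],
    [0.6, -0.15, 0.1, 0, 0, 0],
    [0.8, -0.2, 0.13, 0, 0, 0],
    [1.0, -0.25, 0.15, 0, 0, 0]
  ],
  "fingers": -1
}}

```text
t: 0.98
tool_pos: [0.3674, -0.4554, 0.3744]
orientation: [-3.099, -0.512, 0.0]
force: [-0.2, -0.6, -0.9]
opening: 0.0932
gripper_force: 0.0
```

>>> {"name": "arm_command", "arguments": {
  "increments": [
    [0.2, -0.05, 0.03, 0, 0, 0],
    [0.4, -0.1, 0.06, 0, 0, 0],
    [0.6, -0.15, 0.1, 0, 0, 0],
    [0.75, -0.2, 0.12, 0, 0, 0],
    [0.79, -0.21, 0.16, 0, 0, 0]
  ]
}}

```text
t: 1.6
tool_pos: [0.5039, -0.3645, 0.3427]
orientation: [3.099, 0.516, 0.001]
force: [0.3, -0.2, -0.5]
opening: 0.093
gripper_force: 0.0
```

```bash
cat > lid.py <<'E'
from h import *
W=read_camera("wrist"); save(W,"pics/w1.png"); s=read_state(); print(s["t"],s["tool_pos"].round(4),R.from_rotvec(s["orientation"]).as_matrix().round(3).tolist())
for b in blobs(W,(100,150,40),(125,255,255),60):
    print(b, onz(W,*b[0],.105).round(4))
print("expected lid px",proj(W,[.502,-.365,.105]),"d",delta([.502,-.365,.34]))
E
python3 lid.py
```

```text
1.65 [ 0.5035 -0.3644  0.3411] [[0.946, 0.324, -0.001], [0.324, -0.946, 0.001], [-0.001, -0.001, -1.0]]
([169.5, 135.0], [0, 0, 365, 283, 30406]) [ 0.5428 -0.2665  0.105 ]
([280.7, 228.6], [254, 203, 54, 52, 2166]) [ 0.5014 -0.3648  0.105 ]
expected lid px (np.float64(281.1690446535388), np.float64(227.98508695679743)) d [-0.008   0.0003  0.0053  0.      0.      0.    ]
```

View pics/w1.png

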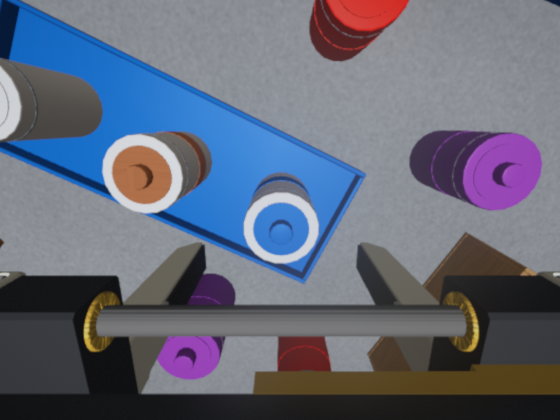

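The blue lid is at wrist pixel (281,229), between the fingers, and within 1 mm of the estimate. I'll descend and grip.

>>> {"name": "arm_command", "arguments": {
  "increments": [
    [-0.008, 0, 0.1, 0, 0, 0],
    [-0.008, 0, 0.22, 0, 0, 0],
    [-0.008, 0, 0.35, 0, 0, 0],
    [-0.008, 0, 0.47, 0, 0, 0],
    [-0.008, 0, 0.52, 0, 0, 0]
  ]
}}

```text
t: 2.28
tool_pos: [0.4991, -0.3665, 0.2358]
orientation: [-3.097, -0.51, 0.004]
force: [-0.4, -0.5, -0.1]
opening: 0.0929
gripper_force: 0.0
```

>>> {"name": "arm_command", "arguments": {
  "increments": [
    [0, 0, 0, 0, 0, 0],
    [0, 0, 0, 0, 0, 0],
    [0, 0, 0, 0, 0, 0],
    [0, 0, 0, 0, 0, 0],
    [0, 0, 0, 0, 0, 0]
  ],
  "fingers": 1,
  "force": 30
}}

```text
t: 2.9
tool_pos: [0.5013, -0.3662, 0.2397]
orientation: [3.099, 0.513, 0.001]
force: [-2.4, 2.8, 6.7]
opening: 0.0597
gripper_force: 30.0
```

>>> {"name": "arm_command", "arguments": {
  "increments": [
    [0, 0, 0, 0, 0, 0],
    [0, 0, -0.03, 0, 0, 0],
    [0, 0, -0.08, 0, 0, 0],
    [0, 0, -0.13, 0, 0, 0],
    [0, 0, -0.2, 0, 0, 0]
  ]
}}

```text
t: 3.52
tool_pos: [0.5009, -0.3661, 0.2793]
orientation: [-3.099, -0.513, 0.0]
force: [-0.4, 0.2, -2.7]
opening: 0.0597
gripper_force: 30.0
```

>>> {"name": "arm_command", "arguments": {
  "increments": [
    [0, 0, -0.2, 0, 0, 0],
    [0, 0, -0.45, 0, 0, 0],
    [0.05, -0.1, -0.65, 0, 0, 0],
    [0.1, -0.3, -0.7, 0, 0, 0],
    [0.15, -0.5, -0.7, 0, 0, 0]
  ]
}}

```text
t: 4.15
tool_pos: [0.4972, -0.2611, 0.4217]
orientation: [3.097, 0.511, 0.005]
force: [1.7, 0.8, -3.3]
opening: 0.0599
gripper_force: 30.0
```

>>> {"name": "arm_command", "arguments": {
  "increments": [
    [0.05, -0.2, 0, 0, 0, 0],
    [0.1, -0.4, 0, 0, 0, 0],
    [0.15, -0.6, 0, 0, 0, 0],
    [0.2, -0.8, 0, 0, 0, 0],
    [0.25, -1.0, 0, 0, 0, 0]
  ]
}}

```text
t: 4.78
tool_pos: [0.4797, -0.0551, 0.4198]
orientation: [3.099, 0.512, 0.002]
force: [0.4, -0.5, -3.5]
opening: 0.0599
gripper_force: 30.0
```

>>> {"name": "arm_command", "arguments": {
  "increments": [
    [0.05, -0.2, 0, 0, 0, 0],
    [0.1, -0.4, 0, 0, 0, 0],
    [0.15, -0.6, 0, 0, 0, 0],
    [0.2, -0.8, 0, 0, 0, 0],
    [0.2, -0.88, 0, 0, 0, 0]
  ]
}}

```text
t: 5.4
tool_pos: [0.4609, 0.1249, 0.4197]
orientation: [-3.099, -0.516, -0.002]
force: [-0.8, 0.1, -3.4]
opening: 0.0597
gripper_force: 30.0
```

Run:
```python
from h import *
W=read_camera("wrist"); save(W,"pics/w2.png"); s=read_state(); print(s["t"],s["tool_pos"].round(4),s["opening"],s["gripper_force"])
print(proj(W,[.585,.165,.045]),proj(W,[.5055,.2428,.155]))
print(blobs(W,(0,170,90),(5,255,255),8))
```

```text
5.45 [0.4605 0.1254 0.4195] 0.05975207645839266 29.997408092021942
(np.float64(283.49964383789353), np.float64(73.06929890529142)) (np.float64(159.12505386433259), np.float64(118.5330861466167))
[([19.2, 73.5], [0, 25, 45, 92, 1933]), ([161.4, 121.0], [150, 109, 24, 25, 441])]
```

View pics/w2.png

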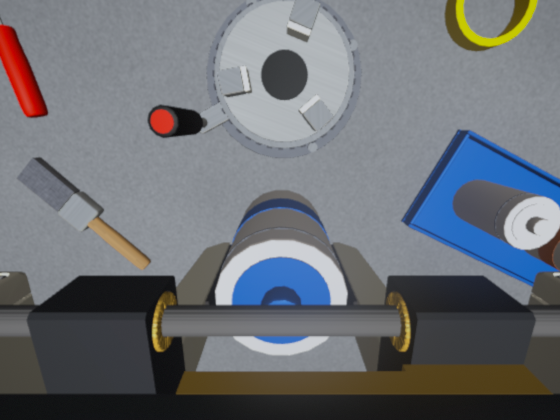

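The wrist view shows the chuck bore at about (285,74), the crank dot at (161,121), and the canister upright in the fingers.

Run:
```python
from h import *
W=read_camera("wrist");S=read_camera("scene");T=read_camera("top")
def dark(c,x0,y0,x1,y1):
    m=(c["image"][y0:y1,x0:x1].max(2)<70).astype(np.uint8)
    n,l,s,ce=cv2.connectedComponentsWithStats(m); i=1+np.argmax(s[1:,4]); print("dark",ce[i]+[x0,y0],s[i]); return ce[i]+[x0,y0]
dw=dark(W,252,42,318,106)
ds,dt=np.array([384.43,185.53]),np.array([175.,182.])
print(onz(W,*dw,.045),tri([ray(W,*dw),ray(S,*ds),ray(T,*dt)]),tri([ray(W,*dw),ray(T,*dt)]))
print("dot",onz(W,161.4,121,.155),tri([ray(W,161.4,121),ray(S,392.7,121.8),ray(T,131.1,206.9)]))
# can in gripper: blue disc centroid seen by wrist
g=[b for b in blobs(W,(100,150,40),(125,255,255),300) if 200<b[0][0]<360]; print(g)
```

```text
dark [284.53468386  73.82381829] [  11    9   44   47 1629]
[0.58399848 0.16445684 0.045     ] (array([0.58503518, 0.1652183 , 0.04191501]), [0.0008625802746255678, 0.0013158612773842653, 0.0004730404883151885]) (array([0.58417937, 0.16448857, 0.04398778]), [3.387641165876331e-05, 3.387641165862774e-05])
dot [0.50369338 0.2413673  0.155     ] (array([0.50468905, 0.24288632, 0.15104075]), [0.0014536281883348082, 0.0011708945325845943, 0.0007014448675366242])
[([280.8, 282.2], [233, 258, 97, 47, 3117])]
```

>>> {"name": "arm_command", "arguments": {
  "increments": [
    [0.15, 0.004, 0, 0, 0, 0],
    [0.35, 0.008, 0, 0, 0, 0],
    [0.55, 0.012, 0.05, 0, 0, 0],
    [0.65, 0.016, 0.2, 0, 0, 0],
    [0.65, 0.016, 0.35, 0, 0, 0]
  ]
}}

```text
t: 6.22
tool_pos: [0.5871, 0.1604, 0.3478]
orientation: [3.099, 0.51, 0.001]
force: [-0.4, -0.0, -3.2]
opening: 0.0595
gripper_force: 30.0
```

>>> {"name": "arm_command", "arguments": {
  "increments": [
    [0, 0, 0.1, 0, 0, 0],
    [0, 0, 0.18, 0, 0, 0],
    [0, 0, 0.23, 0, 0, 0],
    [0, 0, 0.25, 0, 0, 0],
    [0, 0, 0.25, 0, 0, 0]
  ]
}}

```text
t: 6.85
tool_pos: [0.5856, 0.162, 0.2993]
orientation: [-3.099, -0.513, -0.001]
force: [0.2, 0.1, -3.8]
opening: 0.0599
gripper_force: 30.0
```

Run:
```python
from h import *
s=read_state(); print(s["tool_pos"],s["force"],s["orientation"],delta([.5845,.1645,.281],[-3.099,-.514,0]))
```

```text
[0.58558245 0.16197823 0.29928342] [ 0.18219697  0.12724364 -3.77849041] [-3.09946139e+00 -5.12766378e-01 -1.19996357e-03] [-0.0011 -0.0137  0.0914  0.0001 -0.0002 -0.0003]
```

>>> {"name": "arm_command", "arguments": {
  "increments": [
    [0, -0.013, 0.03, 0, 0, 0],
    [0, -0.013, 0.055, 0, 0, 0],
    [0, -0.013, 0.07, 0, 0, 0],
    [0, -0.013, 0.08, 0, 0, 0],
    [0, -0.013, 0.085, 0, 0, 0]
  ]
}}

```text
t: 7.48
tool_pos: [0.5846, 0.1644, 0.2816]
orientation: [3.099, 0.513, -0.0]
force: [0.5, -0.2, -3.5]
opening: 0.0593
gripper_force: 30.0
```

>>> {"name": "arm_command", "arguments": {
  "increments": [
    [0, 0, 0.003, 0, 0, 0],
    [0, 0, 0.006, 0, 0, 0],
    [0, 0, 0.009, 0, 0, 0],
    [0, 0, 0.012, 0, 0, 0],
    [0, 0, 0.012, 0, 0, 0]
  ]
}}

```text
t: 8.1
tool_pos: [0.5847, 0.1644, 0.2797]
orientation: [-3.099, -0.513, -0.0]
force: [-1.3, -0.2, 1.2]
opening: 0.0598
gripper_force: 30.0
```

>>> {"name": "arm_command", "arguments": {
  "increments": [
    [0, 0, 0, 0, 0, 0],
    [0, 0, 0, 0, 0, 0],
    [0, 0, 0, 0, 0, 0],
    [0, 0, 0, 0, 0, 0],
    [0, 0, 0, 0, 0, 0]
  ],
  "fingers": -1
}}

```text
t: 8.72
tool_pos: [0.5846, 0.1644, 0.2793]
orientation: [-3.099, -0.512, -0.0]
force: [-0.6, -0.7, 0.0]
opening: 0.0931
gripper_force: 0.0
```

>>> {"name": "arm_command", "arguments": {
  "increments": [
    [0, 0, -0.1, 0, 0, 0],
    [0, 0, -0.3, 0, 0, 0],
    [0, 0, -0.5, 0, 0, 0],
    [-0.1, 0, -0.6, 0, 0, 0],
    [-0.3, 0, -0.6, 0, 0, 0]
  ]
}}

```text
t: 9.35
tool_pos: [0.5284, 0.1451, 0.4039]
orientation: [-3.099, -0.513, -0.01]
force: [0.1, -0.1, -0.1]
opening: 0.0928
gripper_force: 0.0
```

```bash
cat > chk.py <<'E'
from h import *
s=read_state(); print(s["t"],s["tool_pos"].round(4),s["force"].round(1))
S=read_camera("scene");T=read_camera("top")
r=[]
for c in (S,T):
    u,v=proj(c,[.5845,.1645,.145]); bs=[b for b in blobs(c,(100,150,40),(125,255,255),30) if abs(b[0][0]-u)<20 and abs(b[0][1]-v)<20]
    print((round(u),round(v)),bs)
    if bs: b=max(bs,key=lambda b:b[1][4]); r.append(ray(c,*b[0])); print(onz(c,*b[0],.145))
if len(r)==2: print("lid",tri(r))
r=[]
for c in (S,T):
    bs=[b for b in blobs(c,(0,170,90),(5,255,255),8) if b[1][4]<60 and ((c is S and 330<b[0][0]<470 and 80<b[0][1]<220) or (c is T and 100<b[0][0]<220 and 120<b[0][1]<260))]; print("dot",bs)
    if bs: r.append(ray(c,*bs[0][0]))
if len(r)==2: print(tri(r))
E
python3 chk.py
```

```text
9.35 [0.5284 0.1451 0.4039] [ 0.1 -0.1 -0.1]
(394, 155) [([395.1, 155.8], [387, 150, 18, 12, 166])]
[0.58779873 0.165696   0.145     ]
(165, 174) [([167.3, 176.6], [162, 172, 12, 10, 92])]
[0.57832375 0.15951482 0.145     ]
lid (array([0.58290338, 0.16463637, 0.14074873]), [0.005218159271374987, 0.0052181592713750604])
dot [([392.7, 121.8], [389, 120, 8, 5, 29])]
dot []
```

>>> {"name": "arm_command", "arguments": {
  "increments": [
    [0.01, -0.1, 0, 0, 0, -0.05],
    [0.02, -0.2, 0, 0, 0, -0.1],
    [0.03, -0.3, 0, 0, 0, -0.15],
    [0.04, -0.4, 0, 0, 0, -0.2],
    [0.04, -0.49, 0, 0, 0, -0.25]
  ]
}}

```text
t: 10.07
tool_pos: [0.5041, 0.2413, 0.4007]
orientation: [2.663, 1.667, 0.002]
force: [0.9, -0.1, 0.3]
opening: 0.0934
gripper_force: 0.0
```

>>> {"name": "arm_command", "arguments": {
  "increments": [
    [0, 0, 0, 0, 0, -0.05],
    [0, 0, 0, 0, 0, -0.1],
    [0, 0, 0, 0, 0, -0.15],
    [0, 0, 0, 0, 0, -0.2],
    [0, 0, 0, 0, 0, -0.25]
  ]
}}

```text
t: 10.7
tool_pos: [0.5043, 0.2407, 0.4007]
orientation: [1.822, 2.558, 0.002]
force: [0.5, -0.2, 0.8]
opening: 0.093
gripper_force: 0.0
```

>>> {"name": "arm_command", "arguments": {
  "increments": [
    [0, 0, 0, 0, 0, -0.05],
    [0, 0, 0, 0, 0, -0.1],
    [0, 0, 0, 0, 0, -0.153],
    [0, 0, 0, 0, 0, -0.153],
    [0, 0, 0, 0, 0, -0.153]
  ]
}}

```text
t: 11.32
tool_pos: [0.5041, 0.2405, 0.4]
orientation: [1.174, 2.913, 0.001]
force: [2.0, -0.8, -0.2]
opening: 0.0929
gripper_force: 0.0
```

Run:
```python
from h import *
W=read_camera("wrist"); save(W,"pics/w3.png"); s=read_state(); print(s["t"],s["q"].round(2),s["tool_pos"].round(4),R.from_rotvec(s["orientation"]).as_matrix().round(3).tolist())
print("exp dot",proj(W,[.5045,.2405,.155]),"exp lid",proj(W,[.5845,.1645,.145]))
for b in blobs(W,(0,170,90),(5,255,255),20): print("red",b,onz(W,*b[0],.155))
for b in blobs(W,(100,150,40),(125,255,255),60): print("blue",b,onz(W,*b[0],.145))
```

```text
11.375 [ 0.35  0.02  1.61  0.    1.51 -0.45] [0.504  0.2405 0.3998] [[-0.721, 0.693, 0.001], [0.693, 0.721, 0.0], [-0.0, 0.001, -1.0]]
exp dot (np.float64(282.43833602645896), np.float64(226.43358037905537)) exp lid (np.float64(282.82642818065545), np.float64(333.28663461161483))
red ([418.7, 38.5], [375, 15, 91, 48, 2209]) [0.47098238 0.40070883 0.155     ]
red ([282.3, 226.6], [272, 217, 21, 20, 316]) [0.5045254  0.24032109 0.155     ]
blue ([283.4, 342.8], [262, 337, 44, 15, 490]) [0.59265896 0.157453   0.145     ]
blue ([161.7, 372.4], [142, 348, 40, 47, 936]) [0.53474093 0.04655563 0.145     ]
```

View pics/w3.png

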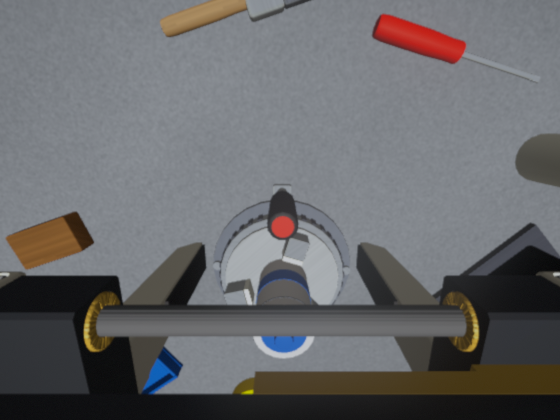

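The dot at (282,227) is centred between the fingers, and the canister stands upright behind it. I'll descend and grip the crank.

>>> {"name": "arm_command", "arguments": {
  "increments": [
    [0, 0, 0.1, 0, 0, 0],
    [0, 0, 0.22, 0, 0, 0],
    [0, 0, 0.35, 0, 0, 0],
    [0, 0, 0.46, 0, 0, 0],
    [0, 0, 0.5, 0, 0, 0]
  ]
}}

```text
t: 12.0
tool_pos: [0.5028, 0.24, 0.2962]
orientation: [-1.169, -2.913, 0.005]
force: [0.1, -0.7, 0.3]
opening: 0.0928
gripper_force: 0.0
```

>>> {"name": "arm_command", "arguments": {
  "increments": [
    [0, 0, 0, 0, 0, 0],
    [0, 0, 0, 0, 0, 0],
    [0, 0, 0, 0, 0, 0],
    [0, 0, 0, 0, 0, 0],
    [0, 0, 0, 0, 0, 0]
  ],
  "fingers": 1,
  "force": 40
}}

```text
t: 12.62
tool_pos: [0.5039, 0.2404, 0.2997]
orientation: [1.169, 2.916, 0.001]
force: [0.2, 0.1, 0.2]
opening: 0.0477
gripper_force: 0.0
```

>>> {"name": "arm_command", "arguments": {
  "increments": [
    [0, 0, 0, 0, 0, 0],
    [0, 0, 0, 0, 0, 0],
    [0, 0, 0, 0, 0, 0],
    [0, 0, 0, 0, 0, 0],
    [0, 0, 0, 0, 0, 0]
  ]
}}

```text
t: 13.25
tool_pos: [0.5039, 0.2406, 0.2993]
orientation: [1.168, 2.916, 0.001]
force: [1.4, 3.3, -2.5]
opening: 0.0255
gripper_force: 40.0
```

```bash
cat > f.py <<'E'
from h import *
s=read_state(); M=R.from_rotvec(s["orientation"]).as_matrix(); d=s["tool_pos"][:2]-[.5842,.1645]
print("t",round(s["t"],2),"force tool",(M.T@s["force"]).round(1),"r",np.hypot(*d).round(4),"ang",np.degrees(np.arctan2(d[1],d[0])).round(2),"yaw",np.degrees(np.arctan2(M[1,0],M[0,0])).round(2),"z",s["tool_pos"][2].round(4),"mz",s["wrist_torque"].round(2))
E
python3 f.py
python3 -c "
from math import *
for t in (2,4,6,8,10,12,14,16,18):
    a=radians(t); print(t, round(-.11*(1-cos(a))/.2,4), round(.11*sin(a)/.2,4), round(t/180,4))"
```

```text
t 13.25 force tool [1.3 3.4 2.5] r 0.1107 ang 136.54 yaw 136.33 z 0.2993 mz [ 0.51 -0.41  0.  ]
2 -0.0003 0.0192 0.0111
4 -0.0013 0.0384 0.0222
6 -0.003 0.0575 0.0333
8 -0.0054 0.0765 0.0444
10 -0.0084 0.0955 0.0556
12 -0.012 0.1144 0.0667
14 -0.0163 0.1331 0.0778
16 -0.0213 0.1516 0.0889
18 -0.0269 0.17 0.1
```

>>> {"name": "arm_command", "arguments": {
  "increments": [
    [-0.0003, 0.0192, 0, 0, 0, 0.0111],
    [-0.003, 0.0575, 0, 0, 0, 0.0333],
    [-0.0084, 0.0955, 0, 0, 0, 0.0556],
    [-0.0163, 0.1331, 0, 0, 0, 0.0778],
    [-0.0269, 0.17, 0, 0, 0, 0.1]
  ]
}}

```text
t: 13.88
tool_pos: [0.5311, 0.2616, 0.2993]
orientation: [-1.612, -2.695, 0.001]
force: [-1.5, 2.5, 0.7]
opening: 0.0256
gripper_force: 40.0
```

```bash
python3 f.py
```

```text
t 13.88 force tool [ 3.  -0.1 -0.7] r 0.1107 ang 118.67 yaw 118.23 z 0.2993 mz [ 0.35 -0.02  0.32]
```

>>> {"name": "arm_command", "arguments": {
  "increments": [
    [-0.0013, 0.0384, 0, 0, 0, 0.0222],
    [-0.0054, 0.0765, 0, 0, 0, 0.0444],
    [-0.012, 0.1144, 0, 0, 0, 0.0667],
    [-0.0213, 0.1516, 0, 0, 0, 0.0889],
    [-0.0269, 0.17, 0, 0, 0, 0.1]
  ]
}}

```text
t: 14.5
tool_pos: [0.5637, 0.2734, 0.2994]
orientation: [-2.013, -2.411, -0.001]
force: [-0.7, 5.4, 0.4]
opening: 0.0255
gripper_force: 40.0
```

```bash
python3 f.py
```

```text
t 14.5 force tool [ 5.4  0.3 -0.4] r 0.1108 ang 100.66 yaw 100.27 z 0.2994 mz [ 0.75 -0.03  0.41]
```

>>> {"name": "arm_command", "arguments": {
  "increments": [
    [0.002, 0.0192, 0, 0, 0, 0.0111],
    [0.001, 0.0384, 0, 0, 0, 0.0222],
    [0, 0.0575, 0, 0, 0, 0.0333],
    [-0.001, 0.067, 0, 0, 0, 0.039],
    [-0.002, 0.0765, 0, 0, 0, 0.0444]
  ]
}}

```text
t: 15.12
tool_pos: [0.5789, 0.2754, 0.2994]
orientation: [-2.176, -2.265, -0.001]
force: [0.0, 6.4, -0.8]
opening: 0.0253
gripper_force: 40.0
```

```bash
python3 f.py; python3 chk.py
```

```text
t 15.12 force tool [6.4 0.3 0.8] r 0.111 ang 92.75 yaw 92.29 z 0.2994 mz [ 0.81 -0.02  0.49]
15.125 [0.5789 0.2754 0.2994] [ 0.   6.4 -0.8]
(394, 155) [([394.9, 155.8], [387, 150, 18, 12, 165])]
[0.58753156 0.16532892 0.145     ]
(165, 174) [([164.9, 173.9], [157, 166, 17, 16, 207])]
[0.58506411 0.16540623 0.145     ]
lid (array([0.58602673, 0.1665202 , 0.14299456]), [0.0007607575676168738, 0.0007607575676168339])
dot [([444.0, 132.9], [442, 131, 5, 5, 18])]
dot []
```

>>> {"name": "arm_command", "arguments": {
  "increments": [
    [0.003, 0.0095, 0, 0, 0, 0.0056],
    [0.003, 0.0192, 0, 0, 0, 0.0111],
    [0.002, 0.0288, 0, 0, 0, 0.0167],
    [0.002, 0.0384, 0, 0, 0, 0.0222],
    [0.002, 0.0384, 0, 0, 0, 0.0222]
  ]
}}

```text
t: 15.85
tool_pos: [0.5867, 0.2757, 0.2994]
orientation: [2.254, 2.188, 0.001]
force: [-0.4, 4.1, 0.8]
opening: 0.0253
gripper_force: 40.0
```

```bash
python3 f.py
```

```text
t 15.85 force tool [ 4.  -0.6 -0.8] r 0.1112 ang 88.7 yaw 88.3 z 0.2994 mz [ 0.56 -0.03  0.36]
```

>>> {"name": "arm_command", "arguments": {
  "increments": [
    [0, 0.0095, 0, 0, 0, 0.0056],
    [0, 0.0192, 0, 0, 0, 0.0111],
    [0, 0.0192, 0, 0, 0, 0.0111],
    [0, 0.0192, 0, 0, 0, 0.0111],
    [0, 0.0192, 0, 0, 0, 0.0111]
  ]
}}

```text
t: 16.48
tool_pos: [0.5902, 0.2756, 0.2994]
orientation: [-2.291, -2.149, 0.0]
force: [-3.5, 3.9, 3.2]
opening: 0.025
gripper_force: 40.0
```

```bash
python3 f.py
```

```text
t 16.48 force tool [ 3.7 -3.8 -3.2] r 0.1113 ang 86.9 yaw 86.34 z 0.2994 mz [0.41 0.63 0.53]
```

>>> {"name": "arm_command", "arguments": {
  "increments": [
    [0, 0.0095, 0, 0, 0, 0.0056],
    [0, 0.0192, 0, 0, 0, 0.0111],
    [0, 0.0192, 0, 0, 0, 0.0111],
    [0, 0.0192, 0, 0, 0, 0.0111],
    [0, 0.0192, 0, 0, 0, 0.0111]
  ]
}}

```text
t: 17.1
tool_pos: [0.5936, 0.2754, 0.2994]
orientation: [-2.328, -2.108, 0.002]
force: [-8.8, 2.6, 5.7]
opening: 0.0254
gripper_force: 40.0
```

```bash
python3 f.py
```

```text
t 17.1 force tool [ 1.7 -9.  -5.7] r 0.1113 ang 85.14 yaw 84.33 z 0.2994 mz [0.19 1.07 0.31]
```

>>> {"name": "arm_command", "arguments": {
  "increments": [
    [0, 0.005, 0, 0, 0, 0.003],
    [0, 0.01, 0, 0, 0, 0.006],
    [0, 0.01, 0, 0, 0, 0.006],
    [0, 0.01, 0, 0, 0, 0.006],
    [0, 0.01, 0, 0, 0, 0.006]
  ]
}}

```text
t: 17.73
tool_pos: [0.5951, 0.2752, 0.2993]
orientation: [-2.347, -2.086, 0.005]
force: [-12.6, 1.3, 9.1]
opening: 0.0257
gripper_force: 40.0
```

```bash
python3 f.py; python3 chk.py
```

```text
t 17.73 force tool [ -0.2 -12.7  -9. ] r 0.1112 ang 84.4 yaw 83.26 z 0.2993 mz [-0.01  1.75  0.18]
17.725 [0.5951 0.2752 0.2993] [-12.6   1.3   9.1]
(394, 155) [([394.3, 155.7], [386, 150, 18, 12, 168])]
[0.58650507 0.16446935 0.145     ]
(165, 174) [([165.5, 174.3], [158, 167, 16, 16, 206])]
[0.58405562 0.16394463 0.145     ]
lid (array([0.58509182, 0.16513273, 0.14332078]), [0.0009662784643850647, 0.0009662784643851186])
dot [([416.8, 124.8], [413, 121, 9, 8, 44]), ([430.7, 133.9], [427, 129, 9, 10, 50])]
dot [([116.4, 168.8], [116, 167, 2, 5, 9])]
(array([0.57864605, 0.25338534, 0.18987412]), [0.01493898945297791, 0.014938989452977738])
```

>>> {"name": "arm_command", "arguments": {
  "increments": [
    [0, 0.003, 0, 0, 0, 0.0015],
    [0, 0.006, 0, 0, 0, 0.003],
    [0, 0.006, 0, 0, 0, 0.003],
    [0, 0.006, 0, 0, 0, 0.003],
    [0, 0.006, 0, 0, 0, 0.003]
  ]
}}

```text
t: 18.45
tool_pos: [0.5959, 0.2752, 0.2993]
orientation: [-2.356, -2.075, 0.006]
force: [-16.3, 1.0, 11.1]
opening: 0.0253
gripper_force: 40.0
```

```bash
python3 f.py
```

```text
t 18.45 force tool [ -1.1 -16.3 -11. ] r 0.1113 ang 83.98 yaw 82.74 z 0.2993 mz [0.02 2.09 0.37]
```

>>> {"name": "arm_command", "arguments": {
  "increments": [
    [0, 0, 0, 0, 0, 0],
    [0, 0, 0, 0, 0, 0],
    [0, 0, 0, 0, 0, 0],
    [0, 0, 0, 0, 0, 0],
    [0, 0, 0, 0, 0, 0]
  ],
  "fingers": -1
}}

```text
t: 19.08
tool_pos: [0.5976, 0.2748, 0.2993]
orientation: [2.358, 2.075, 0.0]
force: [-0.6, 0.2, -1.1]
opening: 0.071
gripper_force: 0.0
```

>>> {"name": "arm_command", "arguments": {
  "increments": [
    [0, 0, 0, 0, 0, 0],
    [0, 0, -0.1, 0, 0, 0],
    [0, 0, -0.25, 0, 0, 0],
    [0, 0, -0.4, 0, 0, 0],
    [0, 0, -0.5, 0, 0, 0]
  ]
}}

```text
t: 19.7
tool_pos: [0.5976, 0.2752, 0.4029]
orientation: [2.357, 2.075, 0.005]
force: [-0.2, -0.2, -0.5]
opening: 0.0927
gripper_force: 0.0
```

>>> {"name": "arm_command", "arguments": {
  "increments": [
    [0.1, 0, -0.05, 0, 0, 0],
    [0.2, 0, -0.1, 0, 0, 0],
    [0.2, 0, -0.1, 0, 0, 0],
    [0.2, 0, -0.1, 0, 0, 0],
    [0.2, 0, -0.1, 0, 0, 0]
  ]
}}

```text
t: 20.32
tool_pos: [0.6024, 0.3139, 0.4186]
orientation: [-2.359, -2.075, 0.002]
force: [-0.2, -0.1, 0.3]
opening: 0.0931
gripper_force: 0.0
```

```bash
python3 f.py; python3 chk.py
python3 - <<'E'
from h import *
S=read_camera("scene"); save(S,"pics/end.png"); W=read_camera("wrist")
for b in blobs(W,(0,170,90),(5,255,255),100): 
    p=onz(W,*b[0],.155); print(b[0],p,np.degrees(np.arctan2(p[1]-.1645,p[0]-.5842)))
a=cv2.resize(S["image"][90:225,330:450],None,fx=4,fy=4,interpolation=cv2.INTER_CUBIC); cv2.imwrite("pics/end2.png",a[...,::-1])
E
```

```text
t 20.32 force tool [-0.1 -0.2 -0.3] r 0.1505 ang 83.07 yaw 82.68 z 0.4186 mz [-0.02 -0.1   0.09]
20.325 [0.6024 0.3139 0.4186] [-0.2 -0.1  0.3]
(394, 155) [([394.3, 155.7], [386, 150, 18, 12, 168])]
[0.58650507 0.16446935 0.145     ]
(165, 174) [([165.5, 174.3], [158, 167, 16, 16, 206])]
[0.58405562 0.16394463 0.145     ]
lid (array([0.58509182, 0.16513273, 0.14332078]), [0.0009662784643850647, 0.0009662784643851186])
dot []
dot [([118.1, 173.2], [115, 170, 7, 8, 44])]
[170.3, 72.4] [0.53191605 0.43912111 0.155     ] 100.77929768090384
[549.4, 100.6] [0.81940049 0.38217914 0.155     ] 42.78440197439774
[270.1, 261.3] [0.58555887 0.27379265 0.155     ] 89.28765870492505
```

View pics/end2.png

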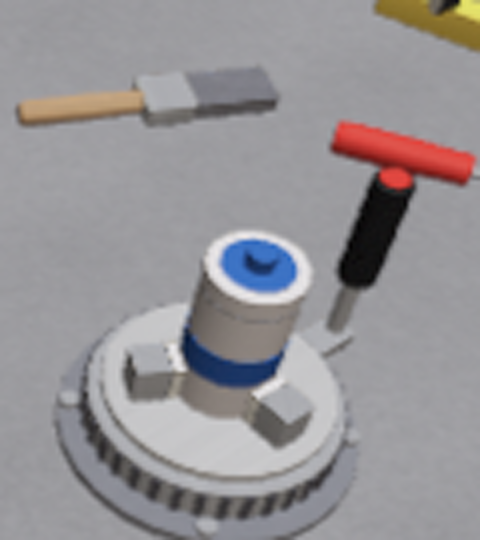

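View pics/end.png

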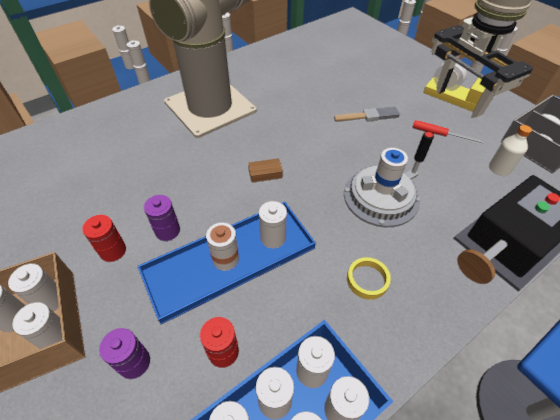

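The canister is centred and the crank has been released, with the other canisters untouched. The dot reads about 89°, though I released it at 84°, so I'll check for springback.

Run:
```python
from h import *
T=read_camera("top");W=read_camera("wrist");S=read_camera("scene")
f=lambda p:(p.round(4),round(float(np.degrees(np.arctan2(p[1]-.1645,p[0]-.5842))),2),np.hypot(p[0]-.5842,p[1]-.1645).round(4))
print("start T",f(onz(T,131.1,206.9,.155))); print("now T",f(onz(T,118.1,173.2,.155)))
h=cv2.cvtColor(W["image"],cv2.COLOR_RGB2HSV); 
for b in blobs(W,(0,170,90),(5,255,255),100): print(b,f(onz(W,*b[0],.155)))
a=W["image"][200:420,180:380]; cv2.imwrite("pics/w4.png",cv2.resize(a,None,fx=2.7,fy=2.7,interpolation=cv2.INTER_CUBIC)[...,::-1])
```

```text
start T (array([0.5046, 0.241 , 0.155 ]), 136.14, np.float64(0.1104))
now T (array([0.5864, 0.2742, 0.155 ]), 88.85, np.float64(0.1097))
([170.4, 72.7], [135, 38, 72, 69, 1861]) (array([0.5319, 0.4392, 0.155 ]), 100.77, np.float64(0.2796))
([549.2, 100.9], [537, 88, 23, 27, 516]) (array([0.8196, 0.3823, 0.155 ]), 42.77, np.float64(0.3207))
([270.0, 261.5], [261, 253, 19, 18, 265]) (array([0.5855, 0.2738, 0.155 ]), 89.31, np.float64(0.1093))
```

View pics/w4.png

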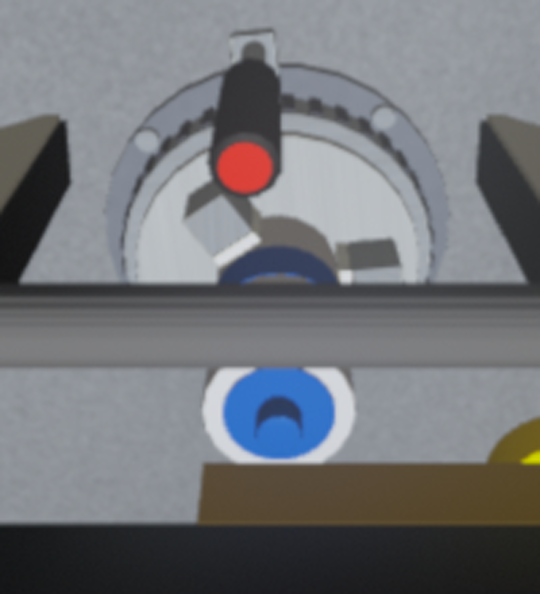

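Run:
```python
from h import *
S=read_camera("scene")
for a in (92.7,89,87,84): print(a,proj(S,np.array([.586,.1645,.155])+.11*np.array([np.cos(np.radians(a)),np.sin(np.radians(a)),0])))
for b in blobs(S,(0,150,90),(6,255,255),8): 
    if 380<b[0][0]<470 and b[0][1]<160: print(b)
print("wrist proj of dot/ when gripped: see next")
```

```text
92.7 (np.float64(425.821490718322), np.float64(132.08897203269345))
89 (np.float64(428.2237981921775), np.float64(133.68597081700085))
87 (np.float64(429.4760490159937), np.float64(134.5859041493262))
84 (np.float64(431.2892993064969), np.float64(135.98194451788305))
([430.0, 128.5], [413, 121, 35, 17, 302])
wrist proj of dot/ when gripped: see next
```

Run:
```python
from h import *
y=np.radians(89.); M=np.array([[np.cos(y),np.sin(y),0],[np.sin(y),-np.cos(y),0],[0,0,-1]])
rv=R.from_matrix(M).as_rotvec(); print(delta([.586,.2742,.40],rv),delta([.586,.2742,.30],rv))
```

```text
[-0.2109 -0.0559  0.0967  0.     -0.     -0.0349] [-0.2109 -0.0559  0.5967  0.     -0.     -0.0349]
```

>>> {"name": "arm_command", "arguments": {
  "increments": [
    [-0.07, -0.02, 0.03, 0, 0, -0.0117],
    [-0.14, -0.04, 0.06, 0, 0, -0.0233],
    [-0.211, -0.056, 0.097, 0, 0, -0.035],
    [-0.211, -0.056, 0.097, 0, 0, -0.035],
    [-0.211, -0.056, 0.097, 0, 0, -0.035]
  ]
}}

```text
t: 21.35
tool_pos: [0.5861, 0.2746, 0.4004]
orientation: [2.241, 2.201, 0.001]
force: [-0.6, 0.4, 1.0]
opening: 0.0927
gripper_force: 0.0
```

>>> {"name": "arm_command", "arguments": {
  "increments": [
    [0, 0, 0.1, 0, 0, 0],
    [0, 0, 0.22, 0, 0, 0],
    [0, 0, 0.35, 0, 0, 0],
    [0, 0, 0.46, 0, 0, 0],
    [0, 0, 0.5, 0, 0, 0]
  ]
}}

```text
t: 21.98
tool_pos: [0.5851, 0.2743, 0.2967]
orientation: [-2.239, -2.201, 0.006]
force: [-0.8, 1.3, 0.4]
opening: 0.0932
gripper_force: 0.0
```

>>> {"name": "arm_command", "arguments": {
  "increments": [
    [0, 0, 0, 0, 0, 0],
    [0, 0, 0, 0, 0, 0],
    [0, 0, 0, 0, 0, 0],
    [0, 0, 0, 0, 0, 0],
    [0, 0, 0, 0, 0, 0]
  ],
  "fingers": 1,
  "force": 40
}}

```text
t: 22.6
tool_pos: [0.586, 0.2743, 0.3003]
orientation: [2.24, 2.202, 0.001]
force: [-0.4, 0.4, 0.6]
opening: 0.0476
gripper_force: 0.0
```

>>> {"name": "arm_command", "arguments": {
  "increments": [
    [0, 0, 0, 0, 0, 0],
    [0, 0, 0, 0, 0, 0],
    [0, 0, 0, 0, 0, 0],
    [0, 0, 0, 0, 0, 0],
    [0, 0, 0, 0, 0, 0]
  ]
}}

```text
t: 23.22
tool_pos: [0.586, 0.2743, 0.3]
orientation: [2.24, 2.202, 0.001]
force: [2.7, 1.3, -0.9]
opening: 0.0256
gripper_force: 40.0
```

```bash
cat > d.py <<'E'
from h import *
W=read_camera("wrist"); T=read_camera("top")
for c,n in ((W,"W"),(T,"T")):
    for b in blobs(c,(0,170,90),(5,255,255),8):
        p=onz(c,*b[0],.155); d=p[:2]-[.5842,.1645]
        if abs(np.hypot(*d)-.11)<.03: print(n,b[1],p.round(4),"ang",np.degrees(np.arctan2(d[1],d[0])).round(2))
E
python3 f.py; python3 d.py
```

```text
t 23.23 force tool [1.3 2.6 0.9] r 0.1098 ang 89.04 yaw 89.02 z 0.3 mz [ 0.19 -0.42 -0.02]
W [262, 277, 38, 28, 894] [0.5844 0.2749 0.155 ] ang 89.92
T [116, 170, 3, 4, 9] [0.5896 0.2767 0.155 ] ang 87.24
```

>>> {"name": "arm_command", "arguments": {
  "increments": [
    [0, 0.0095, 0, 0, 0, 0.0056],
    [0, 0.0192, 0, 0, 0, 0.0111],
    [0, 0.0192, 0, 0, 0, 0.0111],
    [0, 0.0192, 0, 0, 0, 0.0111],
    [0, 0.0192, 0, 0, 0, 0.0111]
  ]
}}

```text
t: 23.95
tool_pos: [0.5895, 0.2743, 0.2999]
orientation: [-2.278, -2.162, 0.001]
force: [-5.9, 1.3, 2.2]
opening: 0.0255
gripper_force: 40.0
```

```bash
python3 f.py; python3 d.py
```

```text
t 23.95 force tool [ 0.9 -6.  -2.2] r 0.1099 ang 87.25 yaw 87.01 z 0.2999 mz [0.01 0.65 0.25]
W [262, 277, 38, 28, 893] [0.5875 0.2748 0.155 ] ang 88.28
T [116, 169, 3, 4, 10] [0.593 0.277 0.155] ang 85.51
```

>>> {"name": "arm_command", "arguments": {
  "increments": [
    [0, 0.0095, 0, 0, 0, 0.0056],
    [0, 0.0192, 0, 0, 0, 0.0111],
    [0, 0.0192, 0, 0, 0, 0.0111],
    [0, 0.0192, 0, 0, 0, 0.0111],
    [0, 0.0192, 0, 0, 0, 0.0111]
  ]
}}

```text
t: 24.68
tool_pos: [0.5929, 0.2742, 0.2999]
orientation: [-2.314, -2.122, 0.003]
force: [-9.4, 0.5, 4.3]
opening: 0.025
gripper_force: 40.0
```

```bash
python3 f.py; python3 d.py
```

```text
t 24.68 force tool [-0.3 -9.4 -4.3] r 0.1101 ang 85.48 yaw 85.04 z 0.2999 mz [-0.02  1.07  0.44]
W [262, 277, 38, 28, 891] [0.5907 0.2746 0.155 ] ang 86.61
T [116, 168, 3, 4, 10] [0.5955 0.2771 0.155 ] ang 84.29
```

>>> {"name": "arm_command", "arguments": {
  "increments": [
    [0, 0.005, 0, 0, 0, 0.003],
    [0, 0.01, 0, 0, 0, 0.006],
    [0, 0.01, 0, 0, 0, 0.006],
    [0, 0.01, 0, 0, 0, 0.006],
    [0, 0.01, 0, 0, 0, 0.006]
  ]
}}

```text
t: 25.4
tool_pos: [0.5945, 0.2741, 0.2999]
orientation: [-2.334, -2.101, 0.005]
force: [-12.5, 0.0, 6.6]
opening: 0.0252
gripper_force: 40.0
```

```bash
python3 f.py; python3 d.py
```

```text
t 25.4 force tool [ -1.3 -12.4  -6.6] r 0.1101 ang 84.63 yaw 83.98 z 0.2999 mz [-0.02  1.45  0.63]
W [262, 277, 38, 28, 888] [0.5922 0.2746 0.155 ] ang 85.85
T [116, 167, 3, 4, 10] [0.5972 0.2772 0.155 ] ang 83.43
```

>>> {"name": "arm_command", "arguments": {
  "increments": [
    [0, -0.003, 0, 0, 0, -0.0017],
    [0, -0.006, 0, 0, 0, -0.0033],
    [0, -0.008, 0, 0, 0, -0.0045],
    [0, -0.01, 0, 0, 0, -0.0056],
    [0, -0.01, 0, 0, 0, -0.0056]
  ]
}}

```text
t: 26.12
tool_pos: [0.5931, 0.2742, 0.2999]
orientation: [-2.316, -2.121, 0.002]
force: [-7.6, -0.6, 4.2]
opening: 0.0257
gripper_force: 40.0
```

```bash
python3 f.py; python3 d.py
```

```text
t 26.12 force tool [-1.3 -7.5 -4.2] r 0.11 ang 85.38 yaw 84.96 z 0.2999 mz [0.03 0.84 0.45]
W [262, 277, 38, 28, 891] [0.591  0.2746 0.155 ] ang 86.46
T [116, 168, 3, 4, 10] [0.5955 0.2771 0.155 ] ang 84.29
```

>>> {"name": "arm_command", "arguments": {
  "increments": [
    [0, -0.003, 0, 0, 0, -0.0017],
    [0, -0.006, 0, 0, 0, -0.0033],
    [0, -0.008, 0, 0, 0, -0.0045],
    [0, -0.01, 0, 0, 0, -0.0056],
    [0, -0.01, 0, 0, 0, -0.0056]
  ]
}}

```text
t: 26.85
tool_pos: [0.5914, 0.2742, 0.2999]
orientation: [-2.298, -2.141, 0.001]
force: [-5.3, 0.7, 3.8]
opening: 0.0252
gripper_force: 40.0
```

```bash
python3 f.py; python3 d.py
```

```text
t 26.85 force tool [ 0.3 -5.4 -3.8] r 0.11 ang 86.24 yaw 85.96 z 0.2999 mz [-0.    0.77  0.31]
W [262, 277, 38, 28, 893] [0.5895 0.2747 0.155 ] ang 87.24
T [116, 168, 3, 5, 11] [0.5942 0.2771 0.155 ] ang 84.9
```

>>> {"name": "arm_command", "arguments": {
  "increments": [
    [0, -0.003, 0, 0, 0, -0.0017],
    [0, -0.006, 0, 0, 0, -0.0033],
    [0, -0.008, 0, 0, 0, -0.0045],
    [0, -0.01, 0, 0, 0, -0.0056],
    [0, -0.01, 0, 0, 0, -0.0056]
  ]
}}

```text
t: 27.58
tool_pos: [0.5897, 0.2743, 0.2999]
orientation: [2.279, 2.162, 0.0]
force: [-2.1, -0.9, 2.1]
opening: 0.0256
gripper_force: 40.0
```

```bash
python3 f.py
```

```text
t 27.57 force tool [-1.  -2.  -2.1] r 0.11 ang 87.13 yaw 86.97 z 0.2999 mz [-0.08  0.35  0.13]
```

>>> {"name": "arm_command", "arguments": {
  "increments": [
    [0, -0.003, 0, 0, 0, -0.0017],
    [0, -0.006, 0, 0, 0, -0.0033],
    [0, -0.008, 0, 0, 0, -0.0045],
    [0, -0.01, 0, 0, 0, -0.0056],
    [0, -0.01, 0, 0, 0, -0.0056]
  ]
}}

```text
t: 28.2
tool_pos: [0.5878, 0.2744, 0.2999]
orientation: [2.26, 2.182, 0.0]
force: [1.0, -0.8, 0.1]
opening: 0.0254
gripper_force: 40.0
```

```bash
python3 f.py
```

```text
t 28.2 force tool [-0.8  1.  -0.1] r 0.1099 ang 88.12 yaw 87.97 z 0.2999 mz [-0.2  -0.19  0.15]
```

>>> {"name": "arm_command", "arguments": {
  "increments": [
    [0, -0.003, 0, 0, 0, -0.0017],
    [0, -0.006, 0, 0, 0, -0.0033],
    [0, -0.008, 0, 0, 0, -0.0045],
    [0, -0.01, 0, 0, 0, -0.0056],
    [0, -0.01, 0, 0, 0, -0.0056]
  ]
}}

```text
t: 28.82
tool_pos: [0.5858, 0.2744, 0.2999]
orientation: [2.241, 2.201, 0.0]
force: [5.6, -2.2, -2.1]
opening: 0.0253
gripper_force: 40.0
```

```bash
python3 f.py
```

```text
t 28.82 force tool [-2.1  5.6  2.1] r 0.11 ang 89.17 yaw 88.98 z 0.2999 mz [-0.35 -0.79  0.18]
```

>>> {"name": "arm_command", "arguments": {
  "increments": [
    [0, 0.01, 0, 0, 0, 0.0056],
    [0, 0.02, 0, 0, 0, 0.0111],
    [0, 0.03, 0, 0, 0, 0.0167],
    [-0.001, 0.04, 0, 0, 0, 0.0222],
    [-0.001, 0.045, 0, 0, 0, 0.026]
  ]
}}

```text
t: 29.45
tool_pos: [0.5936, 0.2743, 0.2999]
orientation: [-2.328, -2.107, 0.005]
force: [-10.2, -4.8, 6.8]
opening: 0.0252
gripper_force: 40.0
```

>>> {"name": "arm_command", "arguments": {
  "increments": [
    [0, 0, 0, 0, 0, 0],
    [0, 0, 0, 0, 0, 0],
    [0, 0, 0, 0, 0, 0],
    [0, 0, 0, 0, 0, 0],
    [0, 0, 0, 0, 0, 0]
  ]
}}

```text
t: 30.08
tool_pos: [0.5936, 0.2743, 0.2999]
orientation: [-2.328, -2.107, 0.005]
force: [-9.3, -5.1, 6.4]
opening: 0.0256
gripper_force: 40.0
```

```bash
python3 f.py
```

```text
t 30.07 force tool [-6.  -8.8 -6.4] r 0.1102 ang 85.09 yaw 84.31 z 0.2999 mz [-0.67  1.01  0.68]
```

>>> {"name": "arm_command", "arguments": {
  "increments": [
    [0, -0.006, 0, 0, 0, -0.0033],
    [0, -0.012, 0, 0, 0, -0.0067],
    [0, -0.018, 0, 0, 0, -0.01],
    [0, -0.022, 0, 0, 0, -0.0122],
    [0, -0.025, 0, 0, 0, -0.014]
  ]
}}

```text
t: 30.7
tool_pos: [0.5896, 0.2744, 0.2999]
orientation: [2.283, 2.158, -0.001]
force: [-0.7, -4.7, 1.6]
opening: 0.0259
gripper_force: 40.0
```

```bash
python3 f.py; python3 d.py
```

```text
t 30.7 force tool [-4.7 -0.5 -1.6] r 0.1101 ang 87.17 yaw 86.8 z 0.2999 mz [-0.82  0.1   0.31]
W [262, 278, 38, 27, 882] [0.5879 0.2747 0.155 ] ang 88.1
T [116, 169, 3, 4, 10] [0.593 0.277 0.155] ang 85.51
```

>>> {"name": "arm_command", "arguments": {
  "increments": [
    [0, 0, 0, 0, 0, 0],
    [0, 0, 0, 0, 0, 0],
    [0, 0, 0, 0, 0, 0],
    [0, 0, 0, 0, 0, 0],
    [0, 0, 0, 0, 0, 0]
  ],
  "fingers": -1
}}

```text
t: 31.42
tool_pos: [0.5897, 0.2747, 0.2999]
orientation: [-2.282, -2.159, -0.0]
force: [0.6, 0.5, 0.6]
opening: 0.0708
gripper_force: 0.0
```

```bash
python3 f.py; python3 d.py
```

```text
t 31.43 force tool [ 0.5  0.6 -0.6] r 0.1104 ang 87.16 yaw 86.82 z 0.2999 mz [-0.05 -0.06  0.  ]
W [258, 279, 38, 26, 835] [0.5858 0.275  0.155 ] ang 89.15
T [116, 170, 3, 7, 14] [0.5867 0.2778 0.155 ] ang 88.74
```

>>> {"name": "arm_command", "arguments": {
  "increments": [
    [0, 0, 0, 0, 0, 0],
    [0, 0, -0.1, 0, 0, 0],
    [0, 0, -0.25, 0, 0, 0],
    [0, 0, -0.4, 0, 0, 0],
    [0, 0, -0.5, 0, 0, 0]
  ]
}}

```text
t: 32.15
tool_pos: [0.5899, 0.2748, 0.4035]
orientation: [2.281, 2.158, 0.005]
force: [0.7, -0.7, 0.2]
opening: 0.0927
gripper_force: 0.0
```

>>> {"name": "arm_command", "arguments": {
  "increments": [
    [0.1, 0, -0.05, 0, 0, 0],
    [0.2, 0, -0.1, 0, 0, 0],
    [0.2, 0, -0.1, 0, 0, 0],
    [0.2, 0, -0.1, 0, 0, 0],
    [0.2, 0, -0.1, 0, 0, 0]
  ]
}}

```text
t: 32.78
tool_pos: [0.5919, 0.3138, 0.4192]
orientation: [-2.283, -2.158, 0.002]
force: [0.1, -0.2, -0.7]
opening: 0.093
gripper_force: 0.0
```

```bash
python3 f.py; python3 d.py; python3 chk.py
```

```text
t 32.77 force tool [-0.2  0.1  0.7] r 0.1495 ang 87.06 yaw 86.78 z 0.4192 mz [-0.1  -0.09 -0.03]
W [269, 251, 20, 18, 258] [0.5857 0.2737 0.155 ] ang 89.22
T [115, 170, 7, 7, 43] [0.5866 0.2742 0.155 ] ang 88.72
32.875 [0.5919 0.314  0.4194] [ 0.8  1.2 -0.3]
(394, 155) [([394.3, 155.7], [386, 150, 18, 12, 168])]
[0.58650507 0.16446935 0.145     ]
(165, 174) [([165.5, 174.3], [158, 167, 16, 16, 205])]
[0.58405562 0.16394463 0.145     ]
lid (array([0.58509182, 0.16513273, 0.14332078]), [0.0009662784643850647, 0.0009662784643851186])
dot []
dot [([118.0, 173.2], [115, 170, 7, 7, 42])]
```

The crank settles at the same angle after both releases and doesn't drift, which fits the jaws still bearing. The canister is centred and the gripper is clear, so I'm handing it in.

```bash
python3 -c "
from plant import *
print(close_job())"
```

```text
the job is handed in; nothing more can be done
None
```

I stood the blue-banded canister upright on the chuck seat, about 1 mm off its axis by camera, closed the three jaws on it and let go of the crank. I then handed the job in, but no verdict came back. I inferred the final jaw grip from the crank settling at the same angle after two releases; I couldn't measure the jaw force directly. The other two canisters were still upright in the tray when last viewed.

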